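# Set the will-return clock to four o'clock

### The arm

A 6-joint arm with a two-finger parallel gripper is mounted at the origin on a cart in front of the work surface, level with it; the furniture and walls round the work are solid. World frame = base frame: x ahead of the robot, y to its left, z up, the work surface at z = 0. Lengths are in m, angles in rad, forces in N, time in s.
With the tool pointing down it reaches from about 0.25 to 0.725 m from the base axis. Payload 4 kg.
Tool frame: the origin (TCP) lies at the very end of the fingers, on their centre line; the grasp point (between the pads) lies 19 mm behind it; z points along the fingers, y is the line along which they close (so a half turn about z gives the same grasp; the last joint's range is limited). The gripper opens to 85 mm and grips with 20 to 120 N. Pads are 22 mm wide; open, the fingers measure 114 mm over their backs; the gripper's body (76 mm by 85 mm) begins 54 mm behind the grasp point. The pads swing forward as they close: fully open they stand 13 mm farther back than shut.
Start: joints at [-1.339, 0.241, 0.005, 1.335, 0, 1.571], TCP at [0.115, -0.487, 0.231] pointing down, gripper open.
Joint ranges: [-2.72, 2.72], [-1.05, 1.87], [-1.09, 1.28], [-1.99, 2.15], [-1.42, 1.44], [-3.14, 3.14]. Speed limits (rad/s): [2.79, 2.79, 3.14, 3.14, 3.14, 3.14].

### API

Orientations are given as a unit quaternion [x, y, z, w].
In Python, from plant import robot gives the robot as it stands.
- The arm moves only by the tool servo_tool, never from a script. Its argument "deltas" is a list of rows, each a list of 6 numbers: the shift along the tool's x, y, z in m, then the turn, a rotation vector about the tool's x, y, z in degrees. A call has 1 to 20 rows; each row shifts and turns the commanded pose from where the row before left it, along the tool's axes as they then stand; what a row does not reach is not made up. A row lasts 1/10 s, in which the tool goes at most 50 mm and 8.59 degrees, less where a joint would pass 70% of its speed; a pose out of reach is approached as far as the arm can. A call with a gripper value outside its range is refused whole. "claw" is the opening, from 0 (shut) to 1 (fully open), set as the call begins (left out, the last holds). The fingers move at their own pace and stop on an object; the grip force is fixed at half the most. Time passes only in rows, so rows that do not move let the fingers close. It gives the time, the measured TCP pose, the force, the opening and the grip force at its end, in the units of the state.
- robot.observe(): the state, without advancing time (a new reading comes with each control period).
- robot.capture(name): name is "scene" or "top" or "wrist"; returns (picture, depth): 480x640x3 uint8, red, green, blue; 480x640 float32, m along the optical axis (not along the pixel's ray), 0 where there is no reading.
- robot.get_calibration(name): a dict with "intrinsics" (3x3 intrinsics, pixels), "dist_coeffs" ([k1, k2, p1, p2, k3] as OpenCV has them; the pictures are not rectified), "xyz" and "rotation" of the camera in the world; the wrist camera has in their place "T_tool_cam" (4x4, takes a point from camera to tool coordinates, whose origin is the TCP and whose axes are the flange's). Camera axes: x right, y down, z forward; pixel columns grow to the right and rows downward; lengths in m; the calibration is good to about 2 mm. A picture is of the moment at which its call begins: read the wrist's pose just before it. get_calibration takes no time and is no camera call.
- robot.job_done(): hands the job in; it is judged then, once.
Trained networks look in the newest picture that a camera, given by its name, has taken for a name from the list of things; names that differ only in an ending like _2 or _b are one class to them, and where a whole thing is asked for, a point or a joint stands for the part that bears it (a point fixed in the world has none). Each returns a list of dicts, best first, with "p" (0 to 1); they miss things now and then, are a little off and sometimes report something else, mostly with a low value. They report only what shows in the picture. A call takes as long as a camera call.
- robot.regions_of(target, camera): "region" (480x640 bool, what is visible of it) and "bbox" ([left, top, right, bottom] in pixels, round what is visible of it).
The state is a dict: "time_s": time; "joint_pos": joint angles; "joint_velocities": joint speeds; "joint_torque": joint torques, N m; "eef_pos": TCP position; "tool_rot": TCP orientation; "force": force on the tool from outside, world axes, zero at the start; "torque": the same for the moment, N m; "opening": opening from 0.0 (shut) to 1.0 (fully open); "finger_force": force on a finger pad.
Only numpy, scipy, OpenCV 4.12 (cv2) and the standard library are available. Lean on these libraries where they do the work, as an engineer would, in place of code of your own. Each camera call takes 0.05 s, during which the arm holds its last target. There are 200 camera calls.

### The job

The will-return clock lying on the table (the dial that is left on the desk to show when the duty person will be back) has to show four o'clock. With a fingertip, gently push its long hand round to 12 (the double bar) and its short hand round to 4. Only push the hands, without pinching or forcing them; leave the clock lying where it is and do not disturb the things around it.

Things in the scene. Friction and masses are not known exactly. Their poses are not given: they have to be found in the camera images.
- return_clock: Round grey clock plate lying face up, 290 mm across, loose, about 1 kg; its white face is 14 mm above the table. Origin: centre of the underside, on the hands' axis. x points to 12 o'clock (turned up to 0.7 rad from straight away from the robot), z up; hours run clockwise seen from above (3 at -y). No numerals: dark flat bars 110 to 132 mm out, a double bar at 12, thicker ones at 3, 6, 9.
- hour_hand: Short, broad black hand: straight bar 18 mm wide, rounded tip 78 mm from the axis, 20 to 33 mm above the table, below the long hand. Origin on the clock's axis at table height; x along the hand to its tip. Turns either way without stops, dry friction 0.05 N m, stays where left. Starts between half past 5 and half past 9.
- minute_hand: Long, narrow black hand: straight bar 10 mm wide, rounded tip 115 mm from the axis, tail 22 mm on the other side, 37 to 50 mm above the table (passes over the short hand). Origin on the clock's axis at table height; x along the hand to its tip. Same friction, no stops. Starts between the 10 and 48 minute places.
- hour_tip (a point): Tip of the short hand, 78 mm from the axis, at half its thickness (26.5 mm above the table).
- minute_tip (a point): Tip of the long hand, 115 mm from the axis, at half its thickness (43.5 mm above the table).
- mark_12 (a point): Point on the clock's face on the line from the centre to the 12 (double bar), 115 mm from the centre: the long hand's tip is above it when it points at 12.
- mark_4 (a point): Point on the clock's face on the line from the centre to the 4 bar, 78 mm from the centre: the short hand's tip is above it when it points at 4.
- strip_vial: Bystander: white upright test-strip vial with a blue lid, 31x29x48 mm; loose, to be left alone. Origin at the centre of its underside.
- eraser: Bystander: white eraser in a blue sleeve, 21x48x13 mm; loose, to be left alone. Origin at the centre of its underside.
- meter: Bystander: dark hand-held meter lying flat, 92x52x18 mm; loose, to be left alone. Origin at the centre of its underside.
- pen_blue: Bystander: blue pen, 12x145x9 mm, lying along its y axis; loose, to be left alone. Origin at the centre of its underside.
- tape_roll: Bystander: roll of brown tape, 96x94x48 mm; loose, to be left alone. Origin at the centre of its underside.
- lancet_pen: Bystander: blue lancing pen, 16x97x16 mm, lying along its y axis; loose, to be left alone. Origin at the centre of its underside.
- black_notebook: Bystander: thin black notebook, 85x113x12 mm; loose, to be left alone. Origin at the centre of its underside.

How it is judged:
By the outcome, as a careful person would: the job done as asked, in the order asked, and still so for the second after the job is handed in, with the robot touching nothing.
It also fails if it takes over 58 s, if anything falls off the work surface, if the arm or the gripper's body presses on something with over 40 N, if the wrist force passes 120 N, or if a joint passes its speed limit or range.

## Working session

There is one attempt and no reset: what is moved stays moved. The work goes in short steps, Python scripts to look and compute and a tool call to move; the robot and the scene stay as the last step left them, time stands still between calls to the robot, and variables do not carry over. Pictures are saved under pics/ and viewed, at most 10 in all, crops included, and the job is handed in when it is done.

Besides the shell and the picture viewer there is one more tool, called after "Emit:" as name(argument=value, ...), one argument or row to a line, values as JSON. servo_tool: Moves the arm, as the interface text tells. Its arguments: {"type":"object","properties":{"deltas":{"type":"array","items":{"type":"array","items":{"type":"number"}}},"claw":{"type":"number"}},"required":["deltas"]}

```bash
ls; mkdir -p pics; cat > h.py <<'E'
import numpy as np, cv2
from plant import robot
def px2w(cam,uv,z):
    c=robot.get_calibration(cam); K=np.array(c["intrinsics"]);d=np.array(c["dist_coeffs"])
    n=cv2.undistortPoints(np.array(uv,float).reshape(-1,1,2),K,d).reshape(-1,2)
    R=np.array(c["rotation"]); 
    if R.shape!=(3,3):
        from scipy.spatial.transform import Rotation as r; R=r.from_quat(R).as_matrix()
    t=np.array(c["xyz"]); r=np.c_[n,np.ones(len(n))]@R.T
    return t+r*((z-t[2])/r[:,2])[:,None]
E
python3 - <<'E'
from h import *
p,d=robot.capture("top"); cv2.imwrite("pics/top.png",p[:,:,::-1])
print(robot.get_calibration("top"))
for n,z in [("return_clock",.014),("hour_hand",.033),("minute_hand",.05),("meter",.018),("tape_roll",.048),("strip_vial",.048),("eraser",.013),("black_notebook",.012),("pen_blue",.009),("lancet_pen",.016)]:
    for r in robot.regions_of(n,"top")[:2]:
        v,u=np.nonzero(r["region"]); 
        print(n,round(r["p"],2),r["bbox"],px2w("top",[[u.mean(),v.mean()]],z).round(3))
print(robot.observe())
E
```

```text
pics
{'intrinsics': array([[535.96675118,   0.        , 327.8183961 ],
       [  0.        , 535.96675118, 237.82568045],
       [  0.        ,   0.        ,   1.        ]]), 'dist_coeffs': array([-0.03624872,  0.        ,  0.        ,  0.        ,  0.        ]), 'xyz': array([0.40528007, 0.20862983, 1.39018646]), 'rotation': array([-0.69665504,  0.71544831, -0.03747426,  0.03743193])}
return_clock 0.71 [461.6, 256.3, 462.3, 305.8] [[ 0.436 -0.137  0.014]]
return_clock 0.68 [358.5, 175.2, 467.7, 284.2] [[ 0.573 -0.015  0.014]]
hour_hand 0.7 [382.1, 218.7, 416.6, 231.3] [[0.582 0.028 0.033]]
hour_hand 0.59 [388.8, 290.8, 410.3, 322.3] [[0.373 0.035 0.033]]
minute_hand 0.78 [409.4, 206.8, 458.1, 233.1] [[ 0.588 -0.052  0.05 ]]
meter 0.63 [385.9, 290.2, 410.5, 325.6] [[0.369 0.033 0.018]]
meter 0.35 [155.7, 229.9, 209.9, 261.4] [[0.542 0.581 0.018]]
tape_roll 0.57 [223.8, 191.1, 267.3, 229.2] [[0.624 0.417 0.048]]
tape_roll 0.55 [384.5, 218.4, 409.8, 229.0] [[0.581 0.031 0.048]]
strip_vial 0.45 [343.5, 208.0, 354.8, 218.4] [[0.61  0.152 0.048]]
eraser 0.62 [345.0, 268.6, 366.2, 279.5] [
[... 304 characters left out ...]
 0.55, 'joint_pos': array([-1.33899134e+00,  2.40588294e-01,  4.97684555e-03,  1.33518655e+00,
       -2.08385466e-05,  1.57080185e+00]), 'joint_velocities': array([ 0.00054507, -0.000869  ,  0.00176288, -0.00067823, -0.00215642,
       -0.00152155]), 'joint_torque': array([ 8.72429928e-05, -3.71915460e+01,  2.52520984e+01,  1.91833453e-03,
       -1.32100417e-04, -5.62598203e-06]), 'eef_pos': array([ 0.11485971, -0.48662199,  0.23130346]), 'tool_rot': array([ 9.93291140e-01,  1.15640435e-01, -1.04458206e-05,  3.76484819e-07]), 'force': array([-0.15144968, -0.12624005, -0.51982321]), 'torque': array([-0.00088006,  0.01136819, -0.00754974]), 'finger_force': 0.0, 'opening': 0.9992366313749291}
```

View pics/top.png

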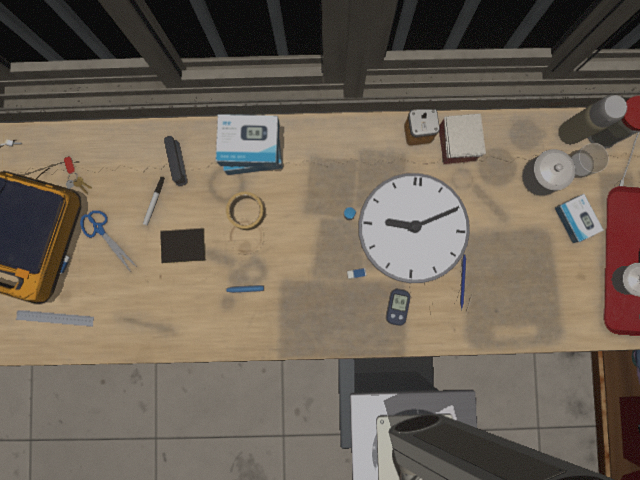

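The top view shows the clock centred near (413, 228), with the double bar near (418, 181). The long hand's tip is at (458, 208), about the 11-minute place. The short hand's tip is at (387, 221), a bit past 9. Next I'll move over the clock for a closer look.

```bash
python3 -c "
from h import *
c=robot.get_calibration('wrist');print(c['intrinsics'],c['T_tool_cam'].round(3),c['dist_coeffs'])"
```

```text
[[379.00992102   0.         318.48723591]
 [  0.         379.00992102 239.40714783]
 [  0.           0.           1.        ]] [[ 0.001 -0.945 -0.327  0.084]
 [ 1.     0.001  0.001 -0.   ]
 [-0.001 -0.327  0.945 -0.143]
 [ 0.     0.     0.     1.   ]] [0.02845364 0.         0.         0.         0.        ]
```

Emit:
servo_tool(
  deltas=[
    [0,0,0,0,0,6.64],
    [0,0,0,0,0,6.64],
    [0.024,-0.034,-0.005,0,0,0],
    [0.024,-0.034,-0.005,0,0,0],
    [0.024,-0.034,-0.005,0,0,0],
    [0.024,-0.034,-0.005,0,0,0],
    [0.024,-0.034,-0.005,0,0,0],
    [0.024,-0.034,-0.005,0,0,0],
    [0.024,-0.034,-0.005,0,0,0],
    [0.024,-0.034,-0.005,0,0,0],
    [0.024,-0.034,-0.005,0,0,0],
    [0.024,-0.034,-0.005,0,0,0],
    [0.024,-0.034,-0.005,0,0,0],
    [0.024,-0.034,-0.005,0,0,0],
    [0.024,-0.034,-0.005,0,0,0],
    [0.024,-0.034,-0.005,0,0,0],
    [0,0,0,0,0,0],
  ],
  claw=0,
)

```text
time_s: 2.25
eef_pos: [0.4534, -0.0071, 0.3015]
tool_rot: [1.0, 0.003, 0.001, -0.001]
force: [-1.0, -0.4, -0.9]
opening: 0.003
finger_force: 0.0
```

Emit:
servo_tool(
  deltas=[
    [0.04,0,0,0,0,0],
    [0.04,0,0,0,0,0],
    [0.02,0,0,0,0,0],
    [0,0,0,0,0,0],
    [0,0,0,0,0,0],
  ],
)

```text
time_s: 2.75
eef_pos: [0.5501, -0.0111, 0.3008]
tool_rot: [1.0, -0.0, -0.001, 0.0]
force: [-0.7, -0.5, 0.9]
opening: -0.0
finger_force: 0.0
```

```bash
cat >> h.py <<'E'
from scipy.spatial.transform import Rotation as Rot
def wristpose():
    s=robot.observe(); T=np.eye(4); T[:3,:3]=Rot.from_quat(s["tool_rot"]).as_matrix(); T[:3,3]=s["eef_pos"]
    return T@robot.get_calibration("wrist")["T_tool_cam"]
def rect(name,T,z,c=(0.573,-0.015),half=0.16,s=0.0008):
    """orthophoto at height z: rows = -x world, cols = -y world"""
    p,_=robot.capture("wrist"); cv2.imwrite("pics/%s_raw.png"%name,p[:,:,::-1]); return warp(p,T,z,c,half,s)
def warp(p,T,z,c=(0.573,-0.015),half=0.16,s=0.0008):
    C=robot.get_calibration("wrist"); n=int(2*half/s)+1
    a=half-np.arange(n)*s; X,Y=np.meshgrid(c[0]+a,c[1]+a,indexing="ij")
    Pw=np.stack([X,Y,np.full_like(X,z)],-1).reshape(-1,3); Ti=np.linalg.inv(T)
    q,_=cv2.projectPoints(Pw,cv2.Rodrigues(Ti[:3,:3])[0],Ti[:3,3],C["intrinsics"],C["dist_coeffs"])
    q=q.reshape(n,n,2).astype(np.float32); return cv2.remap(p,q[...,0],q[...,1],cv2.INTER_LINEAR)
E
python3 - <<'E'
from h import *
T=wristpose(); p,_=robot.capture("wrist"); cv2.imwrite("pics/w1.png",p[:,:,::-1])
np.savez("w1.npz",p=p,T=T)
a=[warp(p,T,z) for z in (.014,)]
cv2.imwrite("pics/o1.png",np.hstack(a)[:,:,::-1])
E
```

```text
(no output)
```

View pics/o1.png

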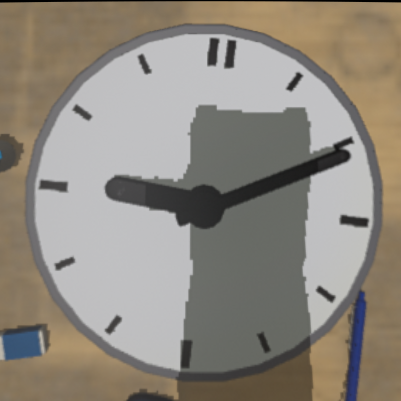

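The rectified view (0.8 mm/px) gives these positions:
- **Centre:** pixel (203.6, 203.2), which is world (0.570, -0.018).
- **12 direction:** -6.7° from +x, from the double bar at (221, 53) and the 6 bar at (186, 353).
- **Long hand:** tip at (345, 156), a world angle of -70.2°.
- **Short hand:** tip at (112, 187), a world angle of +78.2°.

Next I'll work out the push waypoints.

```bash
cat >> h.py <<'E'
C0=np.array([.5704,-.0179])
def finger(th,r,w,clear=0):
    t=np.radians(th); u=np.array([np.cos(t),np.sin(t)]); n=np.array([-u[1],u[0]])
    return C0+r*u-(w+.011*abs(u[1])+.0145*abs(u[0])+clear)*n
def plan(ths,r,w,clear=0,clear0=.015):
    P=[finger(ths[0],r,w,clear0)]+[finger(t,r,w,clear) for t in ths]
    print("now",robot.observe()["eef_pos"].round(4),"start",P[0].round(4))
    for t,a,b in zip(ths,P,P[1:]): print(t,b.round(4),"tool dx,dy mm",((b-a)*[1000,-1000]).round(1))
E
python3 -c "
from h import *
plan([-70]+list(range(-65,-10,5))+[-12,-6.7],.085,.005)"
```

```text
now [ 0.5498 -0.0111  0.3012] start [ 0.5663 -0.1098]
-70 [ 0.5804 -0.1047] tool dx,dy mm [14.1 -5.1]
-65 [ 0.5872 -0.1039] tool dx,dy mm [ 6.8 -0.9]
-60 [ 0.594  -0.1024] tool dx,dy mm [ 6.8 -1.5]
-55 [ 0.6009 -0.1003] tool dx,dy mm [ 6.8 -2.1]
-50 [ 0.6076 -0.0976] tool dx,dy mm [ 6.7 -2.7]
-45 [ 0.6142 -0.0943] tool dx,dy mm [ 6.6 -3.3]
-40 [ 0.6206 -0.0903] tool dx,dy mm [ 6.4 -4. ]
-35 [ 0.6267 -0.0856] tool dx,dy mm [ 6.1 -4.6]
-30 [ 0.6325 -0.0804] tool dx,dy mm [ 5.8 -5.3]
-25 [ 0.6378 -0.0745] tool dx,dy mm [ 5.3 -5.9]
-20 [ 0.6426 -0.068 ] tool dx,dy mm [ 4.8 -6.5]
-15 [ 0.6468 -0.061 ] tool dx,dy mm [ 4.2 -7. ]
-12 [ 0.6491 -0.0566] tool dx,dy mm [ 2.2 -4.4]
-6.7 [ 0.6524 -0.0484] tool dx,dy mm [ 3.3 -8.2]
```

Emit:
servo_tool(
  deltas=[
    [0.004,0.0247,0.02,0,0,0],
    [0.004,0.0247,0.02,0,0,0],
    [0.004,0.0247,0.02,0,0,0],
    [0.004,0.0247,0.02,0,0,0],
    [0,0,0.035,0,0,0],
    [0,0,0.035,0,0,0],
    [0,0,0.035,0,0,0],
    [0,0,0.025,0,0,0],
    [0,0,0.01,0,0,0],
    [0,0,0,0,0,0],
    [0,0,0,0,0,0],
  ],
)

```text
time_s: 3.9
eef_pos: [0.5675, -0.1096, 0.083]
tool_rot: [1.0, -0.0, 0.001, 0.0]
force: [0.1, -0.3, 1.2]
opening: -0.001
finger_force: 0.0
```

Emit:
servo_tool(
  deltas=[
    [0,0,0.02,0,0,0],
    [0,0,0.014,0,0,0],
    [0,0,0.007,0,0,0],
    [0,0,0,0,0,0],
    [0.007,-0.0025,0,0,0,0],
    [0.006,-0.0025,0,0,0,0],
    [0.0068,-0.001,0,0,0,0],
    [0.0068,-0.0015,0,0,0,0],
    [0.0068,-0.002,0,0,0,0],
    [0.0067,-0.0027,0,0,0,0],
    [0.0066,-0.0033,0,0,0,0],
    [0.0064,-0.004,0,0,0,0],
    [0.0061,-0.0046,0,0,0,0],
    [0.0058,-0.0053,0,0,0,0],
    [0.0053,-0.0059,0,0,0,0],
    [0.0048,-0.0065,0,0,0,0],
    [0,0,0,0,0,0],
  ],
)

```text
time_s: 5.6
eef_pos: [0.6428, -0.0664, 0.0404]
tool_rot: [1.0, 0.001, 0.0, -0.0]
force: [0.9, 0.1, -0.8]
opening: 0.001
finger_force: 0.0
```

```bash
python3 - <<'E'
from h import *
T=wristpose(); p,_=robot.capture("wrist"); print(robot.observe()["eef_pos"],robot.observe()["force"])
t,_=robot.capture("top"); t=cv2.resize(t[160:300,340:480],None,fx=3.4,fy=3.4,interpolation=2)
cv2.imwrite("pics/m1.png",np.hstack([t,cv2.resize(p,None,fx=.48,fy=.9)[:432]if 0 else cv2.copyMakeBorder(cv2.resize(p,(320,240)),0,236,0,0,0)])[:,:,::-1])
E
```

```text
[ 0.64245996 -0.06691081  0.04030986] [ 0.37457413  0.23714165 -0.33098732]
```

View pics/m1.png

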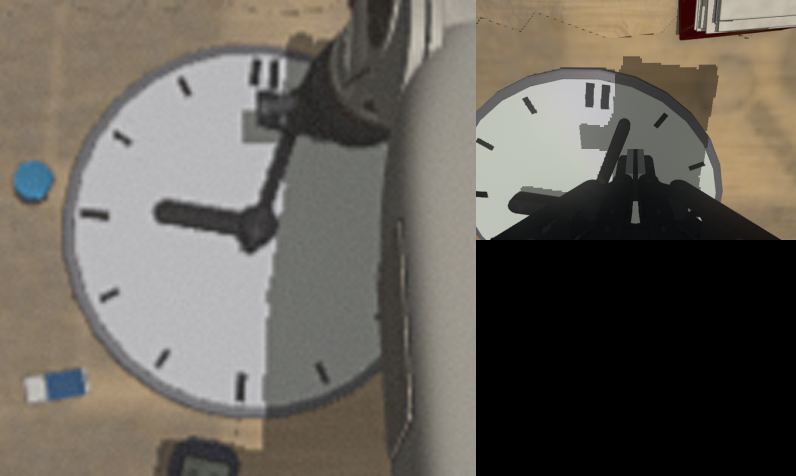

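The hand follows the fingertip. In the wrist half, the long hand's tip is at about (626, 122), with the finger to its right and the double bar at (597, 96). Next I'll add an angle measurement and push on.

```bash
cat >> h.py <<'E'
def arcs(p,T,z,r0,r1,lo,hi,thr=60,step=.2):
    """dark arcs, world angle deg, median over radii"""
    C=robot.get_calibration("wrist"); th=np.arange(lo,hi,step); rs=np.linspace(r0,r1,9)
    R,A=np.meshgrid(rs,np.radians(th),indexing="ij")
    Pw=np.stack([C0[0]+R*np.cos(A),C0[1]+R*np.sin(A),np.full_like(R,z)],-1).reshape(-1,3); Ti=np.linalg.inv(T)
    q,_=cv2.projectPoints(Pw,cv2.Rodrigues(Ti[:3,:3])[0],Ti[:3,3],C["intrinsics"],C["dist_coeffs"])
    q=q.reshape(len(rs),len(th),2).astype(np.float32)
    g=cv2.remap(cv2.cvtColor(p,cv2.COLOR_RGB2GRAY),q[...,0],q[...,1],cv2.INTER_LINEAR,borderValue=255)
    for r,row in zip(rs,g):
        m=np.r_[0,(row<thr).astype(int),0]; d=np.diff(m); print(round(r*1000),[(round(th[a],1),round(th[b-1],1)) for a,b in zip(np.where(d>0)[0],np.where(d<0)[0]) if b-a>6])
E
python3 - <<'E'
from h import *
T=wristpose(); p,_=robot.capture("wrist"); print("minute"); arcs(p,T,.05,.085,.113,-60,30); print("bars"); arcs(p,T,.014,.113,.129,-50,30,110)
E
```

```text
minute
85 [(np.float64(-60.0), np.float64(-42.2)), (np.float64(-37.6), np.float64(-33.6)), (np.float64(-29.6), np.float64(-24.8)), (np.float64(-24.0), np.float64(-17.4))]
89 [(np.float64(-60.0), np.float64(-39.8)), (np.float64(-35.4), np.float64(-32.2)), (np.float64(-28.6), np.float64(-25.8)), (np.float64(-23.8), np.float64(-17.6))]
92 [(np.float64(-60.0), np.float64(-55.4)), (np.float64(-45.0), np.float64(-37.8)), (np.float64(-33.8), np.float64(-30.8)), (np.float64(-23.6), np.float64(-17.8))]
96 [(np.float64(-60.0), np.float64(-55.6)), (np.float64(-42.0), np.float64(-36.0)), (np.float64(-32.2), np.float64(-29.8)), (np.float64(-23.6), np.float64(-17.8))]
99 [(np.float64(-60.0), np.float64(-55.4)), (np.float64(-39.4), np.float64(-36.4)), (np.float64(-23.4), np.float64(-18.0))]
103 [(np.float64(-60.0), np.float64(-56.4)), (np.float64(-23.4), np.float64(-18.0))]
106 [(np.float64(-60.0), np.float64(-58.4)), (np.float64(-23.4), np.float64(-18.2))]
110 [(np.float64(-23.2), np.float64(-18.2))]
113 [(np.float64(-22.8), np.float64(-18.4))]
bars
113 [(np.float64(-50.0), np.float64(-20.6)), (np
[... 653 characters left out ...]
8), np.float64(-1.4)), (np.float64(22.4), np.float64(24.6))]
123 [(np.float64(-50.0), np.float64(-19.4)), (np.float64(-11.4), np.float64(-8.4)), (np.float64(-4.8), np.float64(-1.8)), (np.float64(22.4), np.float64(24.6))]
125 [(np.float64(-50.0), np.float64(-18.6)), (np.float64(-11.2), np.float64(-8.4)), (np.float64(-4.8), np.float64(-1.8)), (np.float64(22.4), np.float64(24.6))]
127 [(np.float64(-50.0), np.float64(-18.4)), (np.float64(-11.4), np.float64(-8.2)), (np.float64(-4.8), np.float64(-2.0)), (np.float64(22.4), np.float64(24.6))]
129 [(np.float64(-50.0), np.float64(-17.6)), (np.float64(-11.2), np.float64(-8.2)), (np.float64(-5.0), np.float64(-2.0)), (np.float64(22.4), np.float64(24.4))]
```

Emit:
servo_tool(
  deltas=[
    [0.0021,-0.0035,0,0,0,0],
    [0.0021,-0.0035,0,0,0,0],
    [0.0022,-0.0044,0,0,0,0],
    [0.0012,-0.003,0,0,0,0],
    [0.0012,-0.003,0,0,0,0],
    [0,0,0,0,0,0],
    [0,0,0,0,0,0],
  ],
)

```text
time_s: 6.45
eef_pos: [0.6509, -0.05, 0.0403]
tool_rot: [1.0, 0.0, 0.0, -0.0]
force: [-0.1, -0.7, -0.7]
opening: -0.004
finger_force: 0.0
```

```bash
python3 - <<'E'
from h import *
print(robot.observe()["eef_pos"])
T=wristpose(); p,_=robot.capture("wrist"); print("minute"); arcs(p,T,.05,.096,.113,-25,10); print("bars"); arcs(p,T,.014,.113,.129,20,30,110)
E
```

```text
[ 0.65094119 -0.04999621  0.04032255]
minute
96 [(np.float64(-25.0), np.float64(-23.8)), (np.float64(-20.4), np.float64(-18.4)), (np.float64(-11.8), np.float64(-6.4))]
98 [(np.float64(-20.0), np.float64(-18.0)), (np.float64(-11.8), np.float64(-6.4))]
100 [(np.float64(-11.8), np.float64(-6.4))]
102 [(np.float64(-11.6), np.float64(-6.6))]
105 [(np.float64(-11.6), np.float64(-6.6))]
107 [(np.float64(-11.6), np.float64(-6.6))]
109 [(np.float64(-11.4), np.float64(-6.6))]
111 [(np.float64(-11.4), np.float64(-6.8))]
113 [(np.float64(-11.4), np.float64(-7.0))]
bars
113 []
115 [(np.float64(22.2), np.float64(24.8))]
117 [(np.float64(22.4), np.float64(24.6))]
119 [(np.float64(22.2), np.float64(24.6))]
121 [(np.float64(22.4), np.float64(24.6))]
123 [(np.float64(22.4), np.float64(24.6))]
125 [(np.float64(22.4), np.float64(24.6))]
127 [(np.float64(22.4), np.float64(24.6))]
129 [(np.float64(22.4), np.float64(24.4))]
```

Emit:
servo_tool(
  deltas=[
    [0.0003,-0.002,0,0,0,0],
    [0.0003,-0.0017,0,0,0,0],
    [0,0,0,0,0,0],
    [0,0,0,0,0,0],
    [0,0.01,0,0,0,0],
    [0,0.015,0,0,0,0],
    [0,0,-0.03,0,0,0],
    [0,0,-0.03,0,0,0],
    [0,0,0,0,0,0],
  ],
)

```text
time_s: 7.4
eef_pos: [0.6547, -0.0737, 0.1057]
tool_rot: [1.0, -0.001, 0.005, 0.001]
force: [0.7, -0.8, 1.5]
opening: 0.003
finger_force: 0.0
```

```bash
python3 - <<'E'
from h import *
T=wristpose(); p,_=robot.capture("wrist"); print("minute"); arcs(p,T,.05,.085,.113,-25,10); print("bars"); arcs(p,T,.014,.115,.129,20,30,110)
print(robot.observe()["time_s"]);plan([78.2]+list(range(85,230,6))+[229,233.4],.058,.009,clear0=.014)
E
```

```text
minute
85 [(np.float64(-11.0), np.float64(-4.6))]
89 [(np.float64(-10.8), np.float64(-4.6))]
92 [(np.float64(-10.6), np.float64(-4.8))]
96 [(np.float64(-10.6), np.float64(-4.8))]
99 [(np.float64(-10.4), np.float64(-5.6))]
103 [(np.float64(-10.4), np.float64(-5.0))]
106 [(np.float64(-10.2), np.float64(-5.0))]
110 []
113 [(np.float64(-10.0), np.float64(-8.8))]
bars
115 [(np.float64(22.2), np.float64(24.6))]
117 [(np.float64(22.2), np.float64(24.6))]
119 [(np.float64(22.4), np.float64(24.6))]
120 [(np.float64(22.2), np.float64(24.6))]
122 [(np.float64(22.4), np.float64(24.4))]
124 [(np.float64(22.4), np.float64(24.6))]
126 [(np.float64(22.4), np.float64(24.4))]
127 [(np.float64(22.4), np.float64(24.4))]
129 [(np.float64(22.4), np.float64(24.4))]
7.45
now [ 0.6534 -0.0733  0.1034] start [0.6182 0.0314]
78.2 [0.6045 0.0342] tool dx,dy mm [-13.7  -2.9]
85 [0.5966 0.038 ] tool dx,dy mm [-7.9 -3.8]
91 [0.5896 0.0404] tool dx,dy mm [-7.  -2.4]
97 [0.5849 0.0423] tool dx,dy mm [-4.8 -1.9]
103 [0.5797 0.0438] tool dx,dy mm [-5.1 -1.5]
109 [0.5743 0.0448] tool dx,dy mm [-5.4 -1. ]
115 [0.5686 0.
[... 311 characters left out ...]
0.5274 0.0293] tool dx,dy mm [-5.3  4.6]
163 [0.5226 0.024 ] tool dx,dy mm [-4.9  5.3]
169 [0.5183 0.018 ] tool dx,dy mm [-4.3  6. ]
175 [0.5147 0.0115] tool dx,dy mm [-3.6  6.6]
181 [0.512  0.0048] tool dx,dy mm [-2.8  6.7]
187 [ 5.098e-01 -4.000e-04] tool dx,dy mm [-2.2  5.2]
193 [ 0.5081 -0.006 ] tool dx,dy mm [-1.7  5.6]
199 [ 0.507  -0.0119] tool dx,dy mm [-1.1  5.9]
205 [ 0.5065 -0.0181] tool dx,dy mm [-0.5  6.2]
211 [ 0.5067 -0.0245] tool dx,dy mm [0.2 6.4]
217 [ 0.5077 -0.0311] tool dx,dy mm [1.  6.5]
223 [ 0.5095 -0.0376] tool dx,dy mm [1.8 6.5]
229 [ 0.5121 -0.0441] tool dx,dy mm [2.6 6.4]
229 [ 0.5121 -0.0441] tool dx,dy mm [ 0. -0.]
233.4 [ 0.5146 -0.0487] tool dx,dy mm [2.5 4.6]
```

Emit:
servo_tool(
  deltas=[
    [0,0,0,0,0,0],
    [0,0,0,0,0,0],
    [0,0,0,0,0,0],
  ],
)

```text
time_s: 7.75
eef_pos: [0.6504, -0.0717, 0.0988]
tool_rot: [1.0, -0.0, -0.001, -0.0]
force: [0.3, -0.1, -0.2]
opening: 0.001
finger_force: 0.0
```

```bash
python3 - <<'E'
from h import *
print(robot.observe()["eef_pos"],robot.observe()["tool_rot"])
T=wristpose(); p,_=robot.capture("wrist"); print("minute"); arcs(p,T,.05,.04,.113,-25,10); print("bars"); arcs(p,T,.014,.115,.129,-20,30,110)
E
```

```text
[ 0.65037957 -0.07168037  0.0988014 ] [ 9.99999047e-01 -1.11603908e-04 -1.36969583e-03 -1.35602609e-04]
minute
40 [(np.float64(-15.6), np.float64(-1.2))]
49 [(np.float64(-14.0), np.float64(-2.4))]
58 [(np.float64(-12.8), np.float64(-10.4))]
67 [(np.float64(-12.0), np.float64(-10.0))]
77 [(np.float64(-11.4), np.float64(-9.8))]
86 [(np.float64(-11.0), np.float64(-4.4))]
95 [(np.float64(-10.6), np.float64(-4.8))]
104 []
113 []
bars
115 [(np.float64(-11.8), np.float64(-8.2)), (np.float64(-4.8), np.float64(-1.4)), (np.float64(22.2), np.float64(24.6))]
117 [(np.float64(-11.8), np.float64(-8.2)), (np.float64(-4.8), np.float64(-1.4)), (np.float64(22.4), np.float64(24.6))]
119 [(np.float64(-11.6), np.float64(-8.2)), (np.float64(-4.8), np.float64(-1.6)), (np.float64(22.4), np.float64(24.6))]
120 [(np.float64(-11.4), np.float64(-8.4)), (np.float64(-4.8), np.float64(-1.6)), (np.float64(22.2), np.float64(24.6))]
122 [(np.float64(-11.4), np.float64(-8.4)), (np.float64(-4.8), np.float64(-1.8)), (np.float64(22.4), np.float64(24.4))]
124 [(np.float64(-11.2), np.float64(-8.4)), (np.float64(-4.8), np.float64(-1.8)), (np.float64(22.2), np.float64(24.6))]
126 [(np.float64(-11.2), np.float64(-8.4)), (np.float64(-4.8), np.float64(-2.0)), (np.float64(22.4), np.float64(24.4))]
127 [(np.float64(-20.0), np.float64(-18.8)), (np.float64(-11.4), np.float64(-8.4)), (np.float64(-4.8), np.float64(-2.0)), (np.float64(22.4), np.float64(24.4))]
129 [(np.float64(-11.4), np.float64(-8.4)), (np.float64(-5.0), np.float64(-2.0)), (np.float64(22.6), np.float64(24.4))]
```

The long hand is within about 0.6° of 12, so I'll go to the short hand. I'll pass above at z = 0.1 and then push counter-clockwise past 6.

Emit:
servo_tool(
  deltas=[
    [-0.0081,-0.02575,0,0,0,0],
    [-0.0081,-0.02575,0,0,0,0],
    [-0.0081,-0.02575,0,0,0,0],
    [-0.0081,-0.02575,0,0,0,0],
    [0,0,0,0,0,0],
    [0,0,0.03,0,0,0],
    [0,0,0.025,0,0,0],
    [0,0,0.0125,0,0,0],
    [0,0,0.0065,0,0,0],
    [0,0,0,0,0,0],
    [0,0,0,0,0,0],
  ],
)

```text
time_s: 8.9
eef_pos: [0.62, 0.0181, 0.0273]
tool_rot: [1.0, 0.012, 0.001, -0.006]
force: [0.6, -0.1, 0.0]
opening: -0.003
finger_force: 0.0
```

Emit:
servo_tool(
  deltas=[
    [0,0,0,0,0,0],
    [0,0,0,0,0,0],
  ],
)

```text
time_s: 9.1
eef_pos: [0.62, 0.0184, 0.0276]
tool_rot: [1.0, 0.012, 0.001, -0.006]
force: [-0.4, -0.6, 0.4]
opening: 0.003
finger_force: 0.0
```

```bash
python3 - <<'E'
from h import *
print(robot.observe())
t,_=robot.capture("top"); p,_=robot.capture("wrist"); t=cv2.resize(t[160:300,340:480],None,fx=2.8,fy=2.8,interpolation=2)
cv2.imwrite("pics/h1.png",np.hstack([t,cv2.copyMakeBorder(cv2.resize(p,(400,300)),0,92,0,0,0)])[:,:,::-1])
E
```

```text
{'time_s': 9.1, 'joint_pos': array([0.02418164, 0.62378111, 0.04121687, 0.98609495, 0.01115561,
       3.14155163]), 'joint_velocities': array([ 0.0025999 ,  0.00313563, -0.00546543, -0.00236017, -0.00016584,
        0.00186635]), 'joint_torque': array([-4.56570298e-02, -5.10534561e+01,  2.18742371e+01, -1.08693211e-02,
        3.36590095e-02, -1.07379287e-05]), 'eef_pos': array([0.61998468, 0.01838181, 0.02756449]), 'tool_rot': array([ 0.99991046,  0.0121168 ,  0.00100115, -0.00559026]), 'force': array([-0.40472015, -0.57161947,  0.40763029]), 'torque': array([-0.04585161, -0.01240148, -0.01063187]), 'finger_force': 0.0, 'opening': 0.002566427311941586}
```

View pics/h1.png

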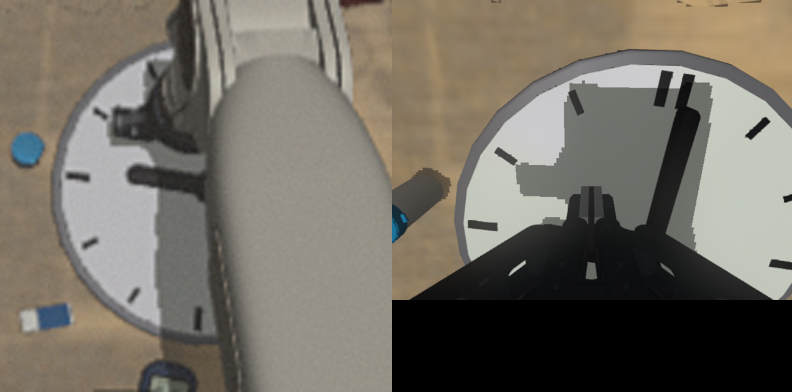

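The short hand hasn't been touched: the finger is at (130, 125) above it, at the 10 bar. Joint 6 is at its end stop (3.14), so I'll lift and turn the tool a quarter turn to +90° yaw. After that, tool x is world y and tool y is world x.

Emit:
servo_tool(
  deltas=[
    [0,0,-0.02,0,0,0],
    [0,0,-0.02,0,0,0],
    [0,0,0,0,0,-8.5],
    [0,0,0,0,0,-8.5],
    [0,0,0,0,0,-8.5],
    [0,0,0,0,0,-8.5],
    [0,0,0,0,0,-8.5],
    [0,0,0,0,0,-8.5],
    [0,0,0,0,0,-8.5],
    [0,0,0,0,0,-8.5],
    [0,0,0,0,0,-8.5],
    [0,0,0,0,0,-8.5],
    [0,0,0,0,0,-5],
    [0,0,0,0,0,0],
    [0,0,0,0,0,0],
    [0,0,0,0,0,0],
  ],
)

```text
time_s: 10.8
eef_pos: [0.6192, 0.018, 0.0665]
tool_rot: [0.699, 0.715, 0.004, -0.004]
force: [0.2, 0.2, 0.1]
opening: 0.001
finger_force: 0.0
```

```bash
python3 - <<'E'
from h import *
s=robot.observe(); print(s["eef_pos"],s["joint_pos"]); print(Rot.from_quat(s["tool_rot"]).as_matrix().round(4))
E
```

```text
[0.61915669 0.0180058  0.06650646] [0.02362744 0.58428382 0.08384915 1.07021042 0.01111406 1.57133748]
[[-2.310e-02  9.997e-01 -1.000e-04]
 [ 9.997e-01  2.310e-02  1.110e-02]
 [ 1.110e-02  1.000e-04 -9.999e-01]]
```

```bash
sed -i 's/w+.011\*abs(u\[1\])+.0145\*abs(u\[0\])/w+.0145*abs(u[1])+.011*abs(u[0])/; s/P=\[finger(ths\[0\]/P=[finger(ths[0]/; s/print(t,b.round(4),.*/print(t,b.round(4),"tool dx,dy mm",((b-a)[::-1]*1000).round(1))/' h.py
python3 -c "
from h import *
plan([78.2]+list(range(85,230,6))+[233.4],.058,.009,clear0=.014)"
```

```text
now [0.6192 0.018  0.0665] start [0.6209 0.0308]
78.2 [0.6072 0.0337] tool dx,dy mm [  2.9 -13.7]
85 [0.5998 0.0378] tool dx,dy mm [ 4.1 -7.4]
91 [0.5931 0.0405] tool dx,dy mm [ 2.8 -6.7]
97 [0.5879 0.0427] tool dx,dy mm [ 2.2 -5.2]
103 [0.5823 0.0444] tool dx,dy mm [ 1.7 -5.6]
109 [0.5764 0.0455] tool dx,dy mm [ 1.1 -5.9]
115 [0.5702 0.046 ] tool dx,dy mm [ 0.5 -6.2]
121 [0.5638 0.0458] tool dx,dy mm [-0.2 -6.4]
127 [0.5572 0.0448] tool dx,dy mm [-1.  -6.5]
133 [0.5507 0.043 ] tool dx,dy mm [-1.8 -6.5]
139 [0.5442 0.0404] tool dx,dy mm [-2.6 -6.4]
145 [0.538  0.0369] tool dx,dy mm [-3.5 -6.2]
151 [0.5321 0.0327] tool dx,dy mm [-4.3 -5.9]
157 [0.5267 0.0276] tool dx,dy mm [-5.1 -5.4]
163 [0.5219 0.0218] tool dx,dy mm [-5.8 -4.8]
169 [0.5178 0.0153] tool dx,dy mm [-6.5 -4.1]
175 [0.5145 0.0083] tool dx,dy mm [-7.  -3.3]
181 [0.5121 0.0013] tool dx,dy mm [-7.  -2.4]
187 [ 0.5102 -0.0034] tool dx,dy mm [-4.8 -1.9]
193 [ 0.5087 -0.0086] tool dx,dy mm [-5.1 -1.5]
199 [ 0.5077 -0.014 ] tool dx,dy mm [-5.4 -1. ]
205 [ 0.5072 -0.0197] tool dx,dy mm [-5.7 -0.5]
211 [ 0.5073 -0.0256] tool dx,dy mm [-5.9  0.1]
217 [ 0.5081 -0.0316] tool dx,dy mm [-6.1  0.8]
223 [ 0.5096 -0.0378] tool dx,dy mm [-6.1  1.5]
229 [ 0.5119 -0.0439] tool dx,dy mm [-6.1  2.2]
233.4 [ 0.514  -0.0482] tool dx,dy mm [-4.4  2.1]
```

Emit:
servo_tool(
  deltas=[
    [0,0,0,0,-0.64,1.32],
    [0.013,0.002,0,0,0,0],
    [0,0,0.02,0,0,0],
    [0,0,0.015,0,0,0],
    [0,0,0.0075,0,0,0],
    [0,0,0,0,0,0],
    [0,0,0,0,0,0],
  ],
)

```text
time_s: 11.5
eef_pos: [0.6214, 0.0314, 0.0242]
tool_rot: [0.707, 0.708, 0.0, 0.0]
force: [0.3, 0.0, -0.1]
opening: 0.004
finger_force: 0.0
```

Emit:
servo_tool(
  deltas=[
    [0.0015,-0.007,0,0,0,0],
    [0.0014,-0.0067,0,0,0,0],
    [0.004,-0.0074,0,0,0,0],
    [0.0028,-0.0067,0,0,0,0],
    [0.0022,-0.0052,0,0,0,0],
    [0.0017,-0.0056,0,0,0,0],
    [0.0011,-0.0059,0,0,0,0],
    [0.0005,-0.0062,0,0,0,0],
    [-0.0002,-0.0064,0,0,0,0],
    [-0.001,-0.0065,0,0,0,0],
    [-0.0018,-0.0065,0,0,0,0],
    [-0.0026,-0.0064,0,0,0,0],
    [-0.0035,-0.0062,0,0,0,0],
    [-0.0043,-0.0059,0,0,0,0],
    [-0.0051,-0.0054,0,0,0,0],
    [0,0,0,0,0,0],
  ],
)

```text
time_s: 13.1
eef_pos: [0.5258, 0.0267, 0.0237]
tool_rot: [0.707, 0.707, -0.001, -0.001]
force: [0.4, -0.4, -0.6]
opening: 0.001
finger_force: 0.0
```

Emit:
servo_tool(
  deltas=[
    [-0.0058,-0.0048,0,0,0,0],
    [-0.0065,-0.0041,0,0,0,0],
    [-0.007,-0.0033,0,0,0,0],
    [-0.007,-0.0024,0,0,0,0],
    [-0.0048,-0.0019,0,0,0,0],
    [-0.0051,-0.0015,0,0,0,0],
    [-0.0054,-0.001,0,0,0,0],
    [-0.0057,-0.0005,0,0,0,0],
    [-0.0059,0.0001,0,0,0,0],
    [-0.0061,0.0008,0,0,0,0],
    [0,0,0,0,0,0],
    [0,0,0,0,0,0],
  ],
)

```text
time_s: 14.3
eef_pos: [0.5085, -0.0322, 0.0238]
tool_rot: [0.707, 0.707, -0.0, -0.0]
force: [0.4, 0.2, -0.1]
opening: -0.002
finger_force: 0.0
```

```bash
python3 - <<'E'
from h import *
T=wristpose(); p,_=robot.capture("wrist"); print(robot.observe()["eef_pos"])
arcs(p,T,.033,.06,.076,190,260); print("min"); arcs(p,T,.05,.05,.105,-30,20)
t,_=robot.capture("top"); t=cv2.resize(t[160:300,340:480],None,fx=2.8,fy=2.8,interpolation=2)
cv2.imwrite("pics/h2.png",np.hstack([t,cv2.copyMakeBorder(cv2.resize(p,(400,300)),0,92,0,0,0)])[:,:,::-1])
E
```

```text
[ 0.50845555 -0.03198068  0.02380739]
60 [(np.float64(190.0), np.float64(202.4)), (np.float64(203.0), np.float64(259.8))]
62 [(np.float64(190.0), np.float64(201.6)), (np.float64(203.2), np.float64(255.4)), (np.float64(258.2), np.float64(259.8))]
64 [(np.float64(190.0), np.float64(200.8)), (np.float64(203.8), np.float64(256.8))]
66 [(np.float64(190.0), np.float64(204.4)), (np.float64(205.2), np.float64(259.8))]
68 [(np.float64(190.0), np.float64(259.8))]
70 [(np.float64(190.0), np.float64(199.0)), (np.float64(203.4), np.float64(259.8))]
72 [(np.float64(190.0), np.float64(198.4)), (np.float64(199.6), np.float64(259.8))]
74 [(np.float64(190.0), np.float64(259.8))]
76 [(np.float64(190.0), np.float64(259.8))]
min
50 [(np.float64(-11.2), np.float64(-6.0))]
57 []
64 []
71 []
78 []
84 []
91 []
98 []
105 []
```

View pics/h2.png

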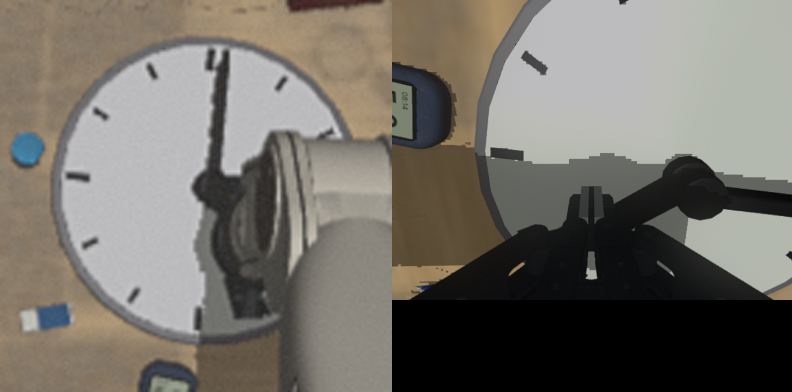

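The wrist picture shows the fingertip behind the short hand, with the hub at (690, 185) and the hand running down-left behind the finger at about 217°. I'll push on to about 230°, back off, lift and measure.

Emit:
servo_tool(
  deltas=[
    [-0.0061,0.0015,0,0,0,0],
    [-0.0061,0.0022,0,0,0,0],
    [0,0,0,0,0,0],
    [0,0,0,0,0,0],
    [0.01,-0.004,0,0,0,0],
    [0.01,-0.004,0,0,0,0],
    [0,0,-0.04,0,0,0],
    [0,0,-0.05,0,0,0],
    [0.03,0,-0.05,0,0,0],
    [0.04,0,-0.04,0,0,0],
    [0,0,0,0,0,0],
    [0,0,0,0,0,0],
    [0,0,0,0,0,0],
  ],
)

```text
time_s: 15.7
eef_pos: [0.5028, 0.0372, 0.1907]
tool_rot: [0.706, 0.708, -0.001, -0.001]
force: [0.1, -0.1, 0.1]
opening: 0.001
finger_force: 0.0
```

```bash
python3 - <<'E'
from h import *
T=wristpose(); p,_=robot.capture("wrist"); print(robot.observe()["eef_pos"])
arcs(p,T,.033,.045,.077,190,260); print("min"); arcs(p,T,.05,.04,.112,-30,20)
cv2.imwrite("pics/o2.png",np.hstack([warp(p,T,.014),cv2.resize(p,(390,401))])[:,:,::-1])
E
```

```text
[0.50274235 0.03683639 0.19037147]
45 [(np.float64(208.2), np.float64(234.8))]
49 [(np.float64(209.8), np.float64(234.2))]
53 [(np.float64(210.8), np.float64(233.6))]
57 [(np.float64(212.2), np.float64(233.2))]
61 [(np.float64(211.4), np.float64(234.2))]
65 [(np.float64(216.0), np.float64(237.8))]
69 [(np.float64(196.4), np.float64(201.0)), (np.float64(221.2), np.float64(240.8))]
73 [(np.float64(195.6), np.float64(209.2)), (np.float64(225.2), np.float64(243.0))]
77 [(np.float64(200.8), np.float64(214.4)), (np.float64(228.8), np.float64(245.2))]
min
40 [(np.float64(-11.6), np.float64(6.4))]
49 [(np.float64(-10.6), np.float64(3.6))]
58 [(np.float64(-10.0), np.float64(2.0))]
67 [(np.float64(-9.6), np.float64(0.8))]
76 [(np.float64(-9.4), np.float64(-0.2))]
85 [(np.float64(-9.0), np.float64(-0.8))]
94 [(np.float64(-8.8), np.float64(0.2)), (np.float64(4.6), np.float64(7.6))]
103 [(np.float64(-8.8), np.float64(-0.6)), (np.float64(3.8), np.float64(6.4))]
112 [(np.float64(-8.8), np.float64(-4.6))]
```

View pics/o2.png

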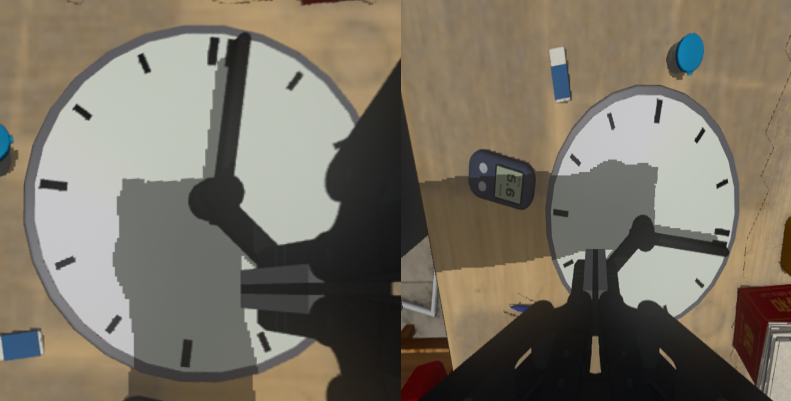

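The finger hides the short hand in this view, so I'll slide back 0.11 m along world x to see the whole dial.

Emit:
servo_tool(
  deltas=[
    [0,-0.04,-0.01,0,0,0],
    [0,-0.04,-0.01,0,0,0],
    [0,-0.03,-0.01,0,0,0],
    [0,0,0,0,0,0],
    [0,0,0,0,0,0],
    [0,0,0,0,0,0],
  ],
)

```text
time_s: 16.35
eef_pos: [0.3946, 0.0366, 0.2213]
tool_rot: [0.707, 0.707, -0.0, -0.0]
force: [0.3, -0.5, -1.4]
opening: -0.001
finger_force: 0.0
```

```bash
cat >> h.py <<'E'
def dirn(p,T,z,r0,r1,lo,hi,thr=60):
    """direction of a dark bar: dark blob within sector, PCA, centre-independent"""
    s=.0004; o=cv2.cvtColor(warp(p,T,z,c=tuple(C0),half=.14,s=s),cv2.COLOR_RGB2GRAY); n=o.shape[0]
    a=.14-np.arange(n)*s; X,Y=np.meshgrid(a,a,indexing="ij"); r=np.hypot(X,Y); t=np.degrees(np.arctan2(Y,X))
    d=(t-(lo+hi)/2+180)%360-180
    m=(o<thr)&(r>r0)&(r<r1)&(abs(d)<(hi-lo)/2); P=np.c_[X[m],Y[m]]; c=P.mean(0); v=np.linalg.svd(P-c,full_matrices=False)[2][0]; v*=np.sign(v@c)
    off=-v[1]*c[0]+v[0]*c[1]
    return round(np.degrees(np.arctan2(v[1],v[0])),2),"offset mm",round(off*1e3,2),"centroid angle",round(np.degrees(np.arctan2(c[1],c[0])),2),m.sum()
E
python3 - <<'E'
from h import *
T=wristpose(); p,_=robot.capture("wrist"); np.savez("w2.npz",p=p,T=T); print(robot.observe()["eef_pos"])
print("hour",dirn(p,T,.033,.03,.085,210,250)); print("min",dirn(p,T,.05,.03,.108,-25,15))
for k in range(12):
    a=-6.65-30*k; print(k,dirn(p,T,.014,.108,.134,a-9,a+9,110)[3:])
cv2.imwrite("pics/o3.png",np.hstack([warp(p,T,.033)])[:,:,::-1])
E
```

```text
[0.39466361 0.03665403 0.22130775]
hour (np.float64(-152.78), 'offset mm', np.float64(11.25), 'centroid angle', np.float64(-139.1), np.int64(3798))
min (np.float64(1.49), 'offset mm', np.float64(-5.05), 'centroid angle', np.float64(-2.48), np.int64(6756))
0 ('centroid angle', np.float64(-9.4), np.int64(3349))
1 ('centroid angle', np.float64(-36.41), np.int64(456))
2 ('centroid angle', np.float64(-66.3), np.int64(473))
3 ('centroid angle', np.float64(-96.26), np.int64(966))
4 ('centroid angle', np.float64(-126.34), np.int64(428))
5 ('centroid angle', np.float64(-156.53), np.int64(452))
6 ('centroid angle', np.float64(173.22), np.int64(1260))
7 ('centroid angle', np.float64(142.97), np.int64(435))
8 ('centroid angle', np.float64(112.84), np.int64(478))
9 ('centroid angle', np.float64(82.85), np.int64(932))
10 ('centroid angle', np.float64(52.96), np.int64(486))
11 ('centroid angle', np.float64(21.43), np.int64(804))
```

View pics/o3.png

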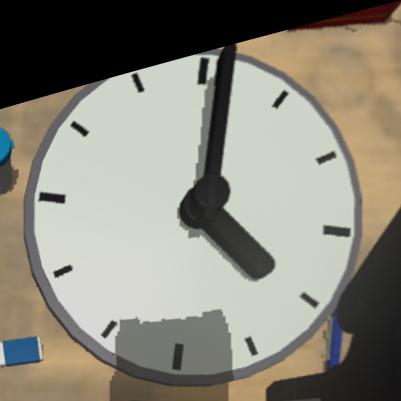

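The whole dial now shows. The short hand's tip is at about (268, 268), just short of 4, whose bar is at (309, 299). The hands' side faces bias the blob directions, so I'll use the far top edges, which are clean.

```bash
cat >> h.py <<'E'
def edge(p,T,z,rs,lo,hi,half,side,thr=60):
    """hand direction from its top edge on one side (+1 ccw, -1 cw) : line fit"""
    C=robot.get_calibration("wrist"); Ti=np.linalg.inv(T); th=np.arange(lo,hi,.1); E=[]
    g=cv2.cvtColor(p,cv2.COLOR_RGB2GRAY)
    for r in rs:
        A=np.radians(th); Pw=np.c_[C0[0]+r*np.cos(A),C0[1]+r*np.sin(A),np.full(len(th),z)]
        q,_=cv2.projectPoints(Pw,cv2.Rodrigues(Ti[:3,:3])[0],Ti[:3,3],C["intrinsics"],C["dist_coeffs"]); q=q.astype(np.float32)
        k=np.where(cv2.remap(g,q[...,0],q[...,1],cv2.INTER_LINEAR,borderValue=255)[:,0]<thr+40)[0]
        if len(k): E.append((r,th[k[-1] if side>0 else k[0]]))
    E=np.array(E); P=np.c_[E[:,0]*np.cos(np.radians(E[:,1])),E[:,0]*np.sin(np.radians(E[:,1]))]
    v=np.linalg.svd(P-P.mean(0))[2][0]; v*=np.sign(v@P.mean(0)); off=-v[1]*P.mean(0)[0]+v[0]*P.mean(0)[1]
    print("line",np.degrees(np.arctan2(v[1],v[0])).round(2),"offset mm",round(off*1e3,2),"centre-based",np.median(E[:,1]-side*np.degrees(np.arcsin(half/E[:,0]))).round(2))
E
python3 - <<'E'
from h import *
d=np.load("w2.npz"); p,T=d["p"],d["T"]
print("hour");edge(p,T,.033,np.arange(.035,.067,.002),205,262,.009,1)
print("min");edge(p,T,.05,np.arange(.035,.11,.004),-25,10,.005,-1)
d=np.load("w1.npz"); p,T=d["p"],d["T"]; print("check at start: min ~-70.2"); edge(p,T,.05,np.arange(.035,.105,.004),-100,-55,.005,1)
E
```

```text
hour
line -135.2 offset mm 8.24 centre-based 223.89
min
line -12.6 offset mm 1.83 centre-based -5.86
check at start: min ~-70.2
line -68.71 offset mm 7.76 centre-based -66.36
```

Emit:
servo_tool(
  deltas=[
    [-0.0152,0.0271,0.02,0,0,0],
    [-0.0152,0.0271,0.02,0,0,0],
    [-0.0151,0.0271,0.02,0,0,0],
    [-0.0151,0.0271,0.02,0,0,0],
    [0,0,0.035,0,0,0],
    [0,0,0.035,0,0,0],
    [0,0,0.035,0,0,0],
    [0,0,0.012,0,0,0],
    [0,0,0,0,0,0],
    [0,0,0,0,0,0],
    [0,0,0,0,0,0],
  ],
)

```text
time_s: 17.5
eef_pos: [0.5045, -0.0236, 0.0269]
tool_rot: [0.707, 0.708, 0.001, 0.001]
force: [-0.2, 0.2, 0.1]
opening: 0.0
finger_force: 0.0
```

Emit:
servo_tool(
  deltas=[
    [0,0,0.003,0,0,0],
    [-0.006,0.0025,0,0,0,0],
    [-0.006,0.0025,0,0,0,0],
    [-0.006,0.0025,0,0,0,0],
    [-0.004,0.0016,0,0,0,0],
    [-0.004,0.0016,0,0,0,0],
    [-0.0027,0.0012,0,0,0,0],
    [0,0,0,0,0,0],
    [0,0,0,0,0,0],
    [0.01,-0.005,0,0,0,0],
    [0.015,-0.007,0,0,0,0],
    [0,0,-0.04,0,0,0],
    [0,0,-0.05,0,0,0],
    [0.015,-0.027,-0.04,0,0,0],
    [0.015,-0.027,-0.04,0,0,0],
    [0.015,-0.027,-0.03,0,0,0],
    [0.015,-0.027,0,0,0,0],
    [0,0,0,0,0,0],
    [0,0,0,0,0,0],
    [0,0,0,0,0,0],
  ],
)

```text
time_s: 19.5
eef_pos: [0.3951, 0.0327, 0.2209]
tool_rot: [0.706, 0.708, -0.0, -0.0]
force: [0.0, -0.2, -0.5]
opening: 0.0
finger_force: 0.0
```

```bash
python3 - <<'E'
from h import *
T=wristpose(); p,_=robot.capture("wrist"); np.savez("w3.npz",p=p,T=T); print(robot.observe()["eef_pos"])
print("hour");edge(p,T,.033,np.arange(.035,.067,.002),205,262,.009,1)
print("min");edge(p,T,.05,np.arange(.045,.1,.004),-25,10,.005,-1); arcs(p,T,.05,.045,.105,-25,10,100)
for k in (3,4,6,9):
    a=-6.65-30*k; print(k,dirn(p,T,.014,.108,.134,a-9,a+9,110)[3:])
cv2.imwrite("pics/o4.png",np.hstack([warp(p,T,.033),warp(p,T,.05)])[:,:,::-1][:,:800])
E
```

```text
[0.39522132 0.03246817 0.2207834 ]
hour
line -127.69 offset mm 7.97 centre-based 231.07
min
line -6.98 offset mm -3.67 centre-based -5.88
45 [(np.float64(-11.6), np.float64(4.8))]
52 [(np.float64(-10.8), np.float64(3.0))]
60 [(np.float64(-10.4), np.float64(1.8))]
68 [(np.float64(-10.0), np.float64(0.8))]
75 [(np.float64(-9.6), np.float64(-0.0))]
82 [(np.float64(-9.4), np.float64(-0.2)), (np.float64(4.2), np.float64(6.8))]
90 [(np.float64(-9.2), np.float64(-1.4)), (np.float64(3.2), np.float64(6.8))]
98 [(np.float64(-9.2), np.float64(-1.8)), (np.float64(2.2), np.float64(5.6))]
105 [(np.float64(-17.2), np.float64(-1.2))]
3 ('centroid angle', np.float64(-96.25), np.int64(943))
4 ('centroid angle', np.float64(-126.33), np.int64(405))
6 ('centroid angle', np.float64(173.24), np.int64(1284))
9 ('centroid angle', np.float64(82.86), np.int64(941))
```

View pics/o4.png

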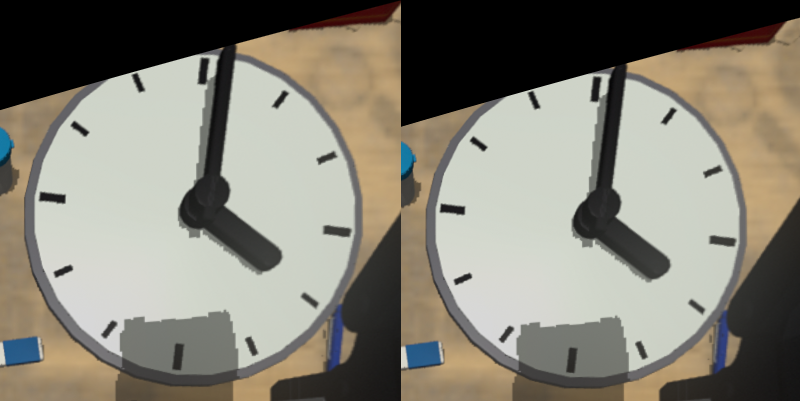

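The pictures and the edge fit put the long hand at -7.0° against -6.7° for 12. The short hand is at about 232.1° against 233.4° for 4, so it gets one small final nudge.

Emit:
servo_tool(
  deltas=[
    [-0.0141,0.0274,0.02,0,0,0],
    [-0.0141,0.0274,0.02,0,0,0],
    [-0.0141,0.0273,0.02,0,0,0],
    [-0.0142,0.0273,0.02,0,0,0],
    [0,0,0.035,0,0,0],
    [0,0,0.035,0,0,0],
    [0,0,0.035,0,0,0],
    [0,0,0.012,0,0,0],
    [0,0,0,0,0,0],
    [0,0,0,0,0,0],
    [0,0,0,0,0,0],
  ],
)

```text
time_s: 20.65
eef_pos: [0.5063, -0.0241, 0.026]
tool_rot: [0.707, 0.708, 0.001, 0.001]
force: [-0.0, 0.5, 0.6]
opening: -0.002
finger_force: 0.0
```

Emit:
servo_tool(
  deltas=[
    [0,0,0.002,0,0,0],
    [-0.006,0.0023,0,0,0,0],
    [-0.006,0.0023,0,0,0,0],
    [-0.006,0.0023,0,0,0,0],
    [-0.005,0.0019,0,0,0,0],
    [-0.003,0.0012,0,0,0,0],
    [-0.0028,0.0011,0,0,0,0],
    [0,0,0,0,0,0],
    [0,0,0,0,0,0],
    [0.01,-0.005,0,0,0,0],
    [0.015,-0.007,0,0,0,0],
    [0,0,-0.04,0,0,0],
    [0,0,-0.05,0,0,0],
    [0.015,-0.027,-0.04,0,0,0],
    [0.015,-0.027,-0.04,0,0,0],
    [0.015,-0.027,-0.03,0,0,0],
    [0.015,-0.027,0,0,0,0],
    [0,0,0,0,0,0],
    [0,0,0,0,0,0],
    [0,0,0,0,0,0],
  ],
)

```text
time_s: 22.65
eef_pos: [0.3961, 0.0321, 0.2211]
tool_rot: [0.706, 0.708, -0.0, -0.0]
force: [1.0, -0.1, 0.6]
opening: -0.002
finger_force: 0.0
```

```bash
python3 - <<'E'
from h import *
T=wristpose(); p,_=robot.capture("wrist"); print(robot.observe()["eef_pos"])
print("hour");edge(p,T,.033,np.arange(.035,.067,.002),205,262,.009,1)
print("min");edge(p,T,.05,np.arange(.045,.1,.004),-25,10,.005,-1)
for k in (3,4,6,9):
    a=-6.65-30*k; print(k,dirn(p,T,.014,.108,.134,a-9,a+9,110)[3:])
E
```

```text
[0.3963079  0.03187312 0.22091191]
hour
line -126.92 offset mm 8.26 centre-based 232.24
min
line -7.05 offset mm -3.63 centre-based -5.96
3 ('centroid angle', np.float64(-96.23), np.int64(933))
4 ('centroid angle', np.float64(-126.33), np.int64(438))
6 ('centroid angle', np.float64(173.22), np.int64(1268))
9 ('centroid angle', np.float64(82.86), np.int64(945))
```

The short hand is now at about -126.9° (4 is at -126.6°) and the long hand at -7.0° (12 is at -6.7°). The clock hasn't moved and the arm is clear, so I'm handing in.

```bash
python3 -c "
from plant import robot
print(robot.job_done())"
```

```text
the job is handed in; nothing more can be done
None
```

The clock shows four o'clock: by the last camera measurement both hands are within about half a degree of 12 and 4, the plate did not move, and the job was handed in at about 23 s with the arm clear.

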